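# Put the charcoal canisters back in their rings on the strip shelf

### The arm

A 6-joint arm with a two-finger parallel gripper is mounted at the origin on the work surface. World frame = base frame: x ahead of the robot, y to its left, z up, the work surface at z = 0. Lengths are in mm, angles in rad, forces in N, time in s.
With the tool pointing down it reaches from about 300 to 850 mm from the base axis. Payload 4.2 kg.
Tool frame: the origin (TCP) lies midway between the tips of the shut fingers; the grasp point (between the pads) lies 19 mm behind it; z points along the fingers, y is the line along which they close (so a half turn about z gives the same grasp; the last joint's range is limited). The gripper opens to 91 mm and grips with 3 to 60 N. Pads are 32 mm wide; open, the fingers measure 118 mm over their backs; the gripper's body (76 mm by 178 mm) begins 60 mm behind the grasp point.
Start: joints at [-1.357, 0.32, 1.565, -0, 1.257, -0.02], TCP at [133.216, -559.372, 213.976] pointing down, gripper open.
Joint ranges: [-3.11, 3.11], [-0.84, 2.01], [0.21, 2.61], [-1.34, 4.49], [0.05, 2.63], [-2.56, 2.56]. Speed limits (rad/s): [2.57, 2.57, 3.14, 3.14, 3.14, 3.14].

### API

Orientations are given as a unit quaternion [x, y, z, w].
In Python, from plant import manip gives the robot as it stands.
- The arm moves only by the tool play_rows, never from a script. Its argument "plan" is a list of rows, each a list of 2 entries, a list of its own where there are three numbers: the shift along the tool's x, y, z scaled (see below), then the turn, a rotation vector about the tool's x, y, z scaled (see below). In form: [[[dx, dy, dz], [wx, wy, wz]], ...]. A call has exactly 10 rows; each row shifts and turns the commanded pose from where the row before left it, along the tool's axes as they then stand; what a row does not reach is not made up. The controller multiplies each number of a shift by 2 cm and each number of a turn by 90 degrees. A row lasts 1/12 s, in which the tool goes at most 41.7 mm and 7.16 degrees, less where a joint would pass 70% of its speed; a pose out of reach is approached as far as the arm can. A call with a number of a shift or a turn outside -1 to 1 is refused whole. A call with a gripper value outside its range is refused whole. "gripper" is the closure, from 0 (fully open) to 1 (shut), set as the call begins (left out, the last holds). The fingers move at their own pace and stop on an object; the grip force is fixed at half the most. Time passes only in rows, so rows that do not move let the fingers close, or fill a call up. It gives the time, the measured TCP pose, the force, the opening and the grip force at its end, in the units of the state.
- manip.state(): the state, without advancing time (a new reading comes with each control period).
- manip.read_camera(name): name is "scene" or "top"; returns (picture, depth): 400x640x3 uint8, blue, green, red; 400x640 float32, mm along the optical axis (not along the pixel's ray), 0 where there is no reading.
- manip.calibration(name): a dict with "fx", "fy", "cx", "cy" (pixels), "cam_to_world" (4x4, takes a point from camera to world coordinates). Camera axes: x right, y up, looking along -z (the intrinsics and any distortion apply to the point x, -y, -z); pixel columns grow to the right and rows downward; lengths in mm; the calibration is good to about 2 mm. A picture is of the moment at which its call begins. calibration takes no time and is no camera call.
- manip.hand_in(): hands the job in; it is judged then, once.
The state is a dict: "time_s": time; "joint_positions": joint angles; "joint_velocities": joint speeds; "joint_torque": joint torques, N m; "tool_pos": TCP position; "tcp_rot": TCP orientation; "ft_force": force on the tool from outside, world axes, zero at the start; "wrist_torque": the same for the moment, N m; "opening": finger opening in mm; "grasp_force": force on a finger pad.
Only numpy, scipy, OpenCV 4.12 (cv2) and the standard library are available. Lean on these libraries where they do the work, as an engineer would, in place of code of your own. Each camera call takes 0.05 s, during which the arm holds its last target. There are 200 camera calls.

### The job

Put the three charcoal canisters back on the steel shelf, each standing upright inside the ring that matches its lid's colour, one at a time from the shortest to the tallest. Set each one down rather than dropping it, keep it upright all the way, and let go of it before you take the next. Leave the white canister, the ramekin and the tea strainer where they are.

Things in the scene. Friction and masses are not known exactly. Their poses are not given: they have to be found in the camera images.
- can_short_mid (a point): Centre (on the axis, half-way up) of the short charcoal canister whose lid is blue: loose, upright, round, dark grey plastic, 66 mm high in all, about 0.22 kg (varies by a third). Body 56 mm diameter, 52 mm high; on it a screw lid 48 mm diameter (about 51 mm over its ribs), 14 mm high, tightly shut. z is up; it starts on the table.
- can_middle_mid (a point): Centre (on the axis, half-way up) of the middle charcoal canister whose lid is green: loose, upright, round, dark grey plastic, 78 mm high in all, about 0.22 kg (varies by a third). Body 56 mm diameter, 64 mm high; on it a screw lid 48 mm diameter (about 51 mm over its ribs), 14 mm high, tightly shut. z is up; it starts on the table.
- can_tall_mid (a point): Centre (on the axis, half-way up) of the tall charcoal canister whose lid is orange: loose, upright, round, dark grey plastic, 90 mm high in all, about 0.22 kg (varies by a third). Body 56 mm diameter, 76 mm high; on it a screw lid 48 mm diameter (about 51 mm over its ribs), 14 mm high, tightly shut. z is up; it starts on the table.
- ring_orange: The orange plastic ring, fixed flat on top of the low steel shelf: outer diameter 94 mm, inner diameter 80 mm, 8 mm high. Origin at the ring's centre on its underside, which is the shelf's top (30 mm above the table); z is up.
- ring_blue: The blue plastic ring, fixed flat on top of the low steel shelf: outer diameter 94 mm, inner diameter 80 mm, 8 mm high. Origin at the ring's centre on its underside, which is the shelf's top (30 mm above the table); z is up.
- ring_green: The green plastic ring, fixed flat on top of the low steel shelf: outer diameter 94 mm, inner diameter 80 mm, 8 mm high. Origin at the ring's centre on its underside, which is the shelf's top (30 mm above the table); z is up.
- strip: Low fixed steel strip shelf on which the three rings sit in a row, 130 mm apart: 110 mm (its x) by 390 mm (its y), top 30 mm above the table. Origin at the centre of its underside on the table.
- can_white_mid (a point): Centre (half-way up) of the white canister with an orange lid, same shape as the charcoal ones, 56 mm diameter, 78 mm high, loose on the table. Not to be moved.
- ramekin: White ceramic ramekin, loose on the table, 86 mm diameter, 45 mm high. Origin at the centre of its underside. Not to be moved.
- strainer: Chrome tea strainer, loose on the table: round bowl 74 mm diameter, 30 mm high, with a flat handle reaching 120 mm from the bowl's centre along its x. Origin at the centre of the bowl's underside. Not to be moved.
Not all that is in view belongs to the job. What is shaped like the part that bears can_short_mid but pink or red is not meant.

How it is judged (in metres and radians):
On the way, in this order (a step that is already met when the one before it is completed fails the run):
1. the short charcoal canister stands released in the blue ring (horizontal distance between can_short_mid and ring_blue below 0.0135 m and z of can_short_mid in the frame of ring_blue between 0.029 and 0.037 m and angle between can_short_mid's own z axis and vertical below 0.06 rad and linear speed of can_short below 0.02 m/s and contact force between can_short and the fingers below 0.05 N), for 0.2 s.
2. the middle charcoal canister stands released in the green ring (horizontal distance between can_middle_mid and ring_green below 0.0135 m and z of can_middle_mid in the frame of ring_green between 0.035 and 0.043 m and angle between can_middle_mid's own z axis and vertical below 0.06 rad and linear speed of can_middle below 0.02 m/s and contact force between can_middle and the fingers below 0.05 N), for 0.2 s.
3. the tall charcoal canister stands released in the orange ring (horizontal distance between can_tall_mid and ring_orange below 0.0135 m and z of can_tall_mid in the frame of ring_orange between 0.041 and 0.049 m and angle between can_tall_mid's own z axis and vertical below 0.06 rad and linear speed of can_tall below 0.02 m/s and contact force between can_tall and the fingers below 0.05 N), for 0.2 s.
At the end, for the whole second after the job is handed in: Each charcoal canister stands on the shelf in the ring of its lid's colour (centre within 13.5 mm of the ring's, height within 4 mm of standing flat, tilt under 0.06 rad), at rest (under 0.02 m/s) and released; white canister, ramekin and strainer within 25 mm of their starts (all of step 1 and all of step 2 and all of step 3 and distance of each of can_white_mid, ramekin, strainer from where it was at the start of the episode below 0.025 m); the robot touches nothing.
It fails at once if the white canister, ramekin or tea strainer is moved by more than 25 mm (distance of any of can_white_mid, ramekin, strainer from where it was at the start of the episode above 0.025 m).
It fails at once if a charcoal canister is tipped by more than 0.6 rad (angle between any of can_short_mid, can_middle_mid, can_tall_mid's own z axis and vertical above 0.6 rad).
It fails at once if a charcoal canister is dropped: out of the fingers with its foot more than 25 mm above the shelf ((height (world z) of can_short_mid above 0.088 m and contact force between can_short and the fingers below 0.001 N) or (height (world z) of can_middle_mid above 0.094 m and contact force between can_middle and the fingers below 0.001 N) or (height (world z) of can_tall_mid above 0.1 m and contact force between can_tall and the fingers below 0.001 N)).
It also fails if it takes over 102 s, if anything falls off the work surface, if the arm or the gripper's body presses on something with over 40 N, if the wrist force passes 120 N, or if a joint passes its speed limit or range.

## Working session

There is one attempt and no reset: what is moved stays moved. The work goes in short steps, Python scripts to look and compute and a tool call to move; the robot and the scene stay as the last step left them, time stands still between calls to the robot, and variables do not carry over. Pictures are saved under pics/ and viewed, at most 14 in all, crops included, and the job is handed in when it is done.

Besides the shell and the picture viewer there is one more tool, called as name(argument=value, ...), one argument or row to a line, values as JSON. play_rows: Moves the arm, as the interface text tells. Its arguments: {"type":"object","properties":{"plan":{"type":"array","items":{"type":"array"}},"gripper":{"type":"number"}},"required":["plan"]}

```bash
mkdir -p pics; python3 - <<'E'
from plant import manip
import cv2,numpy as np
for n in ("scene","top"):
    p,d=manip.read_camera(n); cv2.imwrite(f"pics/{n}0.png",p); np.save(f"{n}0.npy",d)
    c=manip.calibration(n); print(n,{k:np.round(v,3).tolist() for k,v in c.items()}, d.min(),d.max())
print(manip.state())
E
```

```text
scene {'fx': 454.365, 'fy': 454.365, 'cx': 314.064, 'cy': 203.645, 'cam_to_world': [[0.268, -0.525, 0.808, 1487.164], [0.963, 0.164, -0.213, -263.679], [-0.021, 0.835, 0.549, 751.025], [0.0, 0.0, 0.0, 1.0]]} 0.0 3791.7524
top {'fx': 390.713, 'fy': 390.713, 'cx': 321.158, 'cy': 203.713, 'cam_to_world': [[0.002, 0.985, -0.172, 341.944], [-1.0, 0.004, 0.011, -15.38], [0.011, 0.172, 0.985, 1006.152], [0.0, 0.0, 0.0, 1.0]]} 0.0 1994.389
{'time_s': 0.1, 'joint_positions': array([-1.35702924e+00,  3.20228996e-01,  1.56554310e+00, -2.04034415e-05,
        1.25736772e+00, -1.99672580e-02]), 'joint_velocities': array([ 0.00153781, -0.00053263, -0.00431139, -0.00159954, -0.00106814,
        0.00142754]), 'joint_torque': array([-5.68814926e-06, -4.13333559e+01, -2.32509166e+01,  7.29022385e-02,
        4.21200029e-02, -5.63246738e-05]), 'tool_pos': array([ 133.09690146, -558.9347767 ,  213.2091596 ]), 'tcp_rot': array([ 9.93178136e-01,  1.16604425e-01, -8.44991953e-05, -7.69010787e-04]), 'ft_force': array([ 0.21530102,  0.3934157 , -0.00708661]), 'wrist_torque': array([ 0.09252178,  0.08604909, -0.04962702]), 'grasp_force': 0.0, 'opening': 91.52032876116722}
```

View pics/scene0.png

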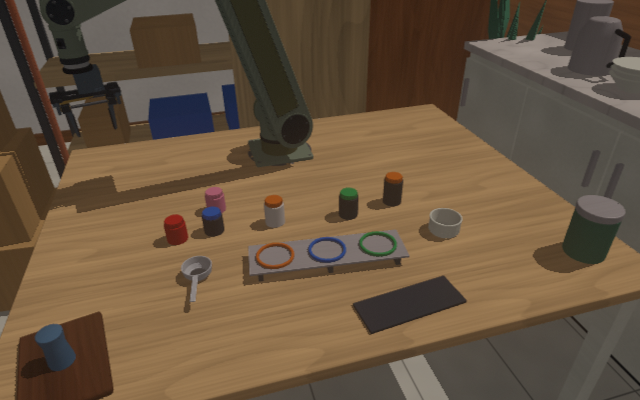

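View pics/top0.png

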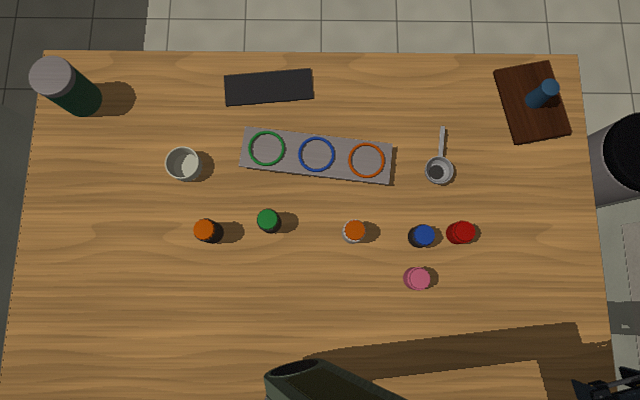

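The top view shows the rings: green (266,148), blue (317,154), orange (366,160). The orange-lidded candidates are (204,230), with a dark body, and (354,231), with a white body. The green lid is at (268,221). Around the blue lid at (423,236), which sits on a dark body, are the red (461,232) and pink (418,279) look-alikes, which are not meant. Next I measure everything and confirm in a crop.

```bash
cat > h.py <<'E'
from plant import manip
import cv2,numpy as np
from scipy.optimize import least_squares
def cloud(n,d):
    c=manip.calibration(n); v,u=np.mgrid[0:400,0:640]
    P=np.stack([(u-c["cx"])/c["fx"]*d,-(v-c["cy"])/c["fy"]*d,-d,np.ones_like(d)],-1)
    return (P@np.array(c["cam_to_world"]).T)[...,:3]
def circ(xy,r):
    f=lambda c:np.hypot(*(xy-c).T)-r
    return least_squares(f,xy.mean(0),loss="soft_l1",f_scale=2).x
HUE={"orange":(6,18),"green":(45,85),"blue":(105,128)}
def ball(n,p,d,name,lo,hi,box):
    """points of a colour with z in lo..hi, in box x0,x1,y0,y1"""
    W=cloud(n,d); h=cv2.cvtColor(p,cv2.COLOR_BGR2HSV); a,b=HUE[name]
    m=(h[...,0]>=a)&(h[...,0]<=b)&(h[...,1]>110)&(h[...,2]>40)&(d>0)
    m&=(W[...,2]>lo)&(W[...,2]<hi)&(W[...,0]>box[0])&(W[...,0]<box[1])&(W[...,1]>box[2])&(W[...,1]<box[3])
    return W[m],np.argwhere(m)
E
python3 - <<'E'
from h import *
for n in ("top","scene"):
    p=cv2.imread(f"pics/{n}0.png"); d=np.load(f"{n}0.npy"); W=cloud(n,d)
    if n=="top":
        for u,v in [(204,230),(268,221),(423,236),(354,231),(461,232),(418,279),(266,148),(317,154),(366,160),(185,163),(439,171),(443,130),(300,300),(320,120)]: print((u,v),W[v,u].round(0))
    h=cv2.cvtColor(p,cv2.COLOR_BGR2HSV)
    for c,(a,b) in HUE.items():
        m=((h[...,0]>=a)&(h[...,0]<=b)&(h[...,1]>120)&(h[...,2]>50)&(d>0)&(W[...,2]>25)&(W[...,2]<110)&(W[...,0]>250)&(W[...,0]<800)&(abs(W[...,1])<450)).astype(np.uint8)
        k,L,s,_=cv2.connectedComponentsWithStats(m,connectivity=8)
        for i in range(1,k):
            if s[i,4]<60: continue
            q=W[L==i]; zt=np.percentile(q[:,2],90); t=q[q[:,2]>zt-5]
            e=(t[:,:2].max(0)+t[:,:2].min(0))/2
            print(n,c,s[i].tolist(),"ztop",zt.round(1),"mean",t[:,:2].mean(0).round(1),"mid",e.round(1),"ext",np.ptp(t[:,:2],axis=0).round(0))
p=cv2.imread("pics/top0.png")
a=cv2.resize(p[195:305,180:490],None,fx=2.5,fy=2.5,interpolation=cv2.INTER_CUBIC)
b=cv2.imread("pics/scene0.png")[165:285,150:420]; b=cv2.resize(b,(a.shape[1],int(120*a.shape[1]/270)))
o=np.vstack([a,b]); o=cv2.resize(o,None,fx=.9,fy=.9); print(o.shape); cv2.imwrite("pics/crop.png",o)
E
```

```text
(204, 230) [438. 249.  90.]
(268, 221) [462. 102.  75.]
(423, 236) [ 428. -272.   64.]
(354, 231) [ 438. -104.   77.]
(461, 232) [ 438. -365.   65.]
(418, 279) [ 326. -256.   66.]
(266, 148) [659. 118.  31.]
(317, 154) [644. -15.  29.]
(366, 160) [ 628. -142.   29.]
(185, 163) [624. 333.   6.]
(439, 171) [ 606. -338.    6.]
(443, 130) [ 711. -347.   29.]
(300, 300) [273.  26.   2.]
(320, 120) [749. -23.  -2.]
top orange [348, 143, 37, 35, 314] ztop 40.0 mean [ 624.9 -140.9] mid [ 626.1 -140.9] ext [91. 93.]
top orange [193, 218, 24, 22, 366] ztop 92.1 mean [441.5 250.9] mid [441.1 252. ] ext [47. 47.]
top orange [344, 220, 22, 21, 336] ztop 79.5 mean [ 442.2 -106.2] mid [ 442.3 -105.2] ext [46. 45.]
top green [248, 131, 36, 35, 240] ztop 40.0 mean [656.6 116.9] mid [656.9 117.6] ext [93. 90.]
top green [257, 209, 21, 21, 321] ztop 80.2 mean [467.8 103.9] mid [467.9 104.1] ext [46. 43.]
top blue [298, 137, 36, 35, 262] ztop 39.8 mean [642.2 -11.6] mid [641.6 -11.1] ext [91. 90.]
top blue [414, 225, 21, 20, 324] ztop 67.7 mean [ 432.4 -275.1] mid [ 431.8 -275.3] ext [46. 45.]
scene orange [385, 172, 18, 12, 183] ztop 91.6 mean [443.4 253. ] mid [441.6 253.3] ext [49. 45.]
scene orange [265, 195, 18, 13, 192] ztop 79.9 mean [ 444.3 -103.5] mid [ 442.9 -103.2] ext [51. 49.]
scene orange [256, 242, 38, 27, 337] ztop 39.5 mean [ 629.2 -139.8] mid [ 624.9 -139.9] ext [99. 90.]
scene green [341, 189, 16, 9, 107] ztop 80.5 mean [471.3 104.3] mid [470.6 104.9] ext [40. 42.]
scene blue [203, 207, 17, 10, 134] ztop 67.9 mean [ 433.7 -273.9] mid [ 433.4 -274.1] ext [45. 43.]
scene blue [309, 238, 36, 23, 156] ztop 39.9 mean [646.1 -13.1] mid [643.4 -11.5] ext [91. 90.]
(557, 698, 3)
```

View pics/crop.png

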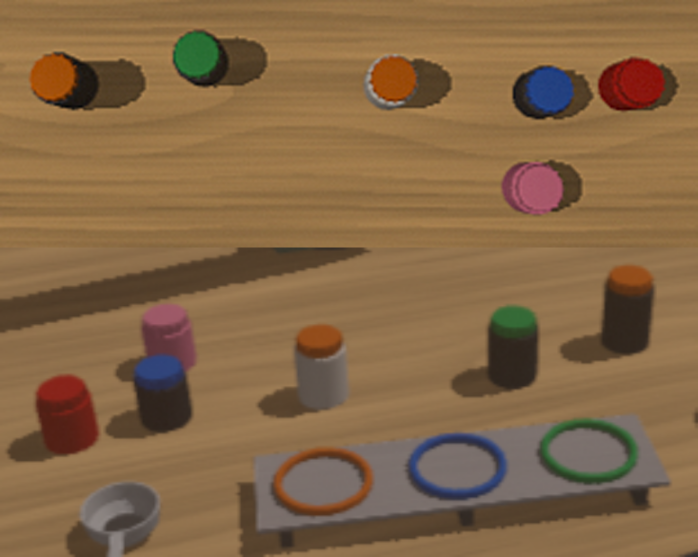

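The crop confirms the short one is the blue lid on a dark body. The middle one is the green lid, and the tall one is the orange lid on a dark body (the leftmost in the top view). The white one is excluded. Heights (68/80/92 against 66/78/90) and ring spacing (130) agree. I start by turning the tool so its y lies along world x.

play_rows(
  plan=[
    [[0, 0, 0], [0, 0, -0.078]],
    [[0, 0, 0], [0, 0, -0.078]],
    [[0, 0, 0], [0, 0, -0.078]],
    [[0, 0, 0], [0, 0, -0.078]],
    [[0, 0, 0], [0, 0, -0.078]],
    [[0, 0, 0], [0, 0, -0.078]],
    [[0, 0, 0], [0, 0, -0.078]],
    [[0, 0, 0], [0, 0, -0.078]],
    [[0, 0, 0], [0, 0, -0.078]],
    [[0, 0, 0], [0, 0, -0.078]],
  ],
  gripper=0.12,
)

```text
time_s: 0.93
tool_pos: [133.1, -559.1, 213.5]
tcp_rot: [0.743, 0.669, 0.0, -0.0]
ft_force: [0.7, -0.9, -0.7]
opening: 80.2
grasp_force: 0.0
```

```bash
cat > s.py <<'E'
import sys
from plant import manip
import numpy as np
from scipy.spatial.transform import Rotation as R
s=manip.state(); r=R.from_quat(s["tcp_rot"]); T=np.array(eval(sys.argv[1]),float)
want=R.from_matrix(np.array([[0,1,0],[1,0,0],[0,0,-1.]]))
print("t",round(s["time_s"],2),"pos",s["tool_pos"].round(1),"open",round(s["opening"],1),"grip",round(s["grasp_force"],1),"F",s["ft_force"].round(1),"q",s["joint_positions"].round(2))
print("shift units",(r.inv().apply(T-s["tool_pos"])/20).round(2),"in wanted frame",(want.inv().apply(T-s["tool_pos"])/20).round(2),"turn units",((r.inv()*want).as_rotvec()/(np.pi/2)).round(3))
E
python3 s.py "[433,-274.6,150]"
```

```text
t 0.93 pos [ 133.1 -559.1  213.5] open 80.2 grip 0.0 F [ 0.7 -0.9 -0.7] q [-1.36  0.32  1.57 -0.    1.26 -1.25]
shift units [15.72 13.41  3.18] in wanted frame [14.22 14.99  3.17] turn units [-0.    -0.001 -0.067]
```

play_rows(
  plan=[
    [[0, 0, 0], [0, 0, -0.07]],
    [[0.9, 1, 0], [0, 0, 0]],
    [[0.9, 1, 0], [0, 0, 0]],
    [[0.9, 1, 0], [0, 0, 0]],
    [[0.9, 1, 0], [0, 0, 0]],
    [[0.9, 1, 0], [0, 0, 0]],
    [[0.9, 1, 0], [0, 0, 0]],
    [[0.9, 1, 0], [0, 0, 0]],
    [[0.9, 1, 0], [0, 0, 0]],
    [[0.9, 1, 0], [0, 0, 0]],
  ],
)

```text
time_s: 1.77
tool_pos: [314.1, -396.5, 213.6]
tcp_rot: [0.708, 0.706, 0.0, -0.0]
ft_force: [-0.1, 0.4, 0.5]
opening: 80.2
grasp_force: 0.0
```

play_rows(
  plan=[
    [[1, 1, 0.5], [0, 0, 0]],
    [[1, 1, 0.5], [0, 0, 0]],
    [[1, 1, 0.5], [0, 0, 0]],
    [[1, 1, 0.5], [0, 0, 0]],
    [[1, 1, 0.5], [0, 0, 0]],
    [[0.5, 0.5, 0], [0, 0, 0]],
    [[0, 0, 0], [0, 0, 0]],
    [[0, 0, 0], [0, 0, 0]],
    [[0, 0, 0], [0, 0, 0]],
    [[0, 0, 0], [0, 0, 0]],
  ],
)

```text
time_s: 2.6
tool_pos: [423.1, -288.6, 164.1]
tcp_rot: [0.708, 0.706, -0.0, 0.0]
ft_force: [0.3, -0.4, 1.2]
opening: 80.6
grasp_force: 0.0
```

```bash
python3 s.py "[433,-274.6,16]"
```

```text
t 2.6 pos [ 423.1 -288.6  164.1] open 80.6 grip 0.0 F [ 0.3 -0.4  1.2] q [-0.62  0.26  1.78 -0.    1.1  -0.62]
shift units [0.71 0.49 7.41] in wanted frame [0.7  0.49 7.41] turn units [-0.     0.    -0.002]
```

play_rows(
  plan=[
    [[0.35, 0.25, 0], [0, 0, 0]],
    [[0.36, 0.24, 0], [0, 0, 0]],
    [[0, 0, 0.6], [0, 0, 0]],
    [[0, 0, 0.6], [0, 0, 0]],
    [[0, 0, 0.6], [0, 0, 0]],
    [[0, 0, 0.6], [0, 0, 0]],
    [[0, 0, 0.6], [0, 0, 0]],
    [[0, 0, 0], [0, 0, 0]],
    [[0, 0, 0], [0, 0, 0]],
    [[0, 0, 0], [0, 0, 0]],
  ],
)

```text
time_s: 3.43
tool_pos: [434.1, -273.9, 104.6]
tcp_rot: [0.708, 0.706, 0.0, 0.001]
ft_force: [-0.4, 0.0, -0.9]
opening: 80.5
grasp_force: 0.0
```

```bash
python3 s.py "[433,-274.6,16]"; python3 - <<'E'
from h import *
a,_=manip.read_camera("top"); b,_=manip.read_camera("scene")
a=cv2.resize(a[190:300,370:500],(520,440)); b=cv2.resize(b[130:260,130:260],(440,440)); cv2.imwrite("pics/c1.png",cv2.resize(np.hstack([a,b]),(796,365)))
E
```

```text
t 3.43 pos [ 434.1 -273.9  104.6] open 80.5 grip 0.0 F [-0.4  0.  -0.9] q [-0.59  0.32  1.87  0.    0.95 -0.58]
shift units [-0.03 -0.06  4.43] in wanted frame [-0.04 -0.05  4.43] turn units [ 0.001  0.    -0.001]
```

View pics/c1.png

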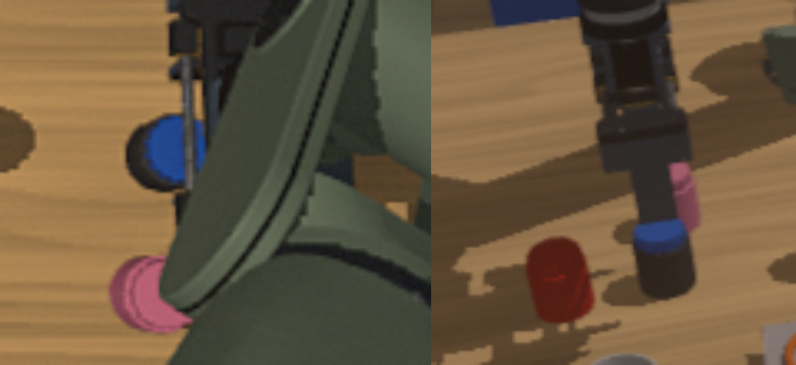

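The picture shows the gripper above the blue lid (in the scene half, lid at about (663,235)), with the fingers clear of red and pink. I descend.

play_rows(
  plan=[
    [[0, 0, 0.5], [0, 0, 0]],
    [[0, 0, 0.5], [0, 0, 0]],
    [[0, 0, 0.5], [0, 0, 0]],
    [[0, 0, 0.5], [0, 0, 0]],
    [[0, 0, 0.5], [0, 0, 0]],
    [[0, 0, 0.5], [0, 0, 0]],
    [[0, 0, 0.5], [0, 0, 0]],
    [[0, 0, 0.5], [0, 0, 0]],
    [[0, 0, 0.4], [0, 0, 0]],
    [[0, 0, 0], [0, 0, 0]],
  ],
)

```text
time_s: 4.37
tool_pos: [432.5, -273.1, 14.1]
tcp_rot: [0.708, 0.706, -0.0, -0.002]
ft_force: [0.1, 0.2, 0.1]
opening: 79.9
grasp_force: 0.0
```

play_rows(
  plan=[
    [[0, 0, 0], [0, 0, 0]],
    [[0, 0, 0], [0, 0, 0]],
    [[0, 0, 0], [0, 0, 0]],
    [[0, 0, 0], [0, 0, 0]],
    [[0, 0, 0], [0, 0, 0]],
    [[0, 0, 0], [0, 0, 0]],
    [[0, 0, 0], [0, 0, 0]],
    [[0, 0, 0], [0, 0, 0]],
    [[0, 0, 0], [0, 0, 0]],
    [[0, 0, 0], [0, 0, 0]],
  ],
  gripper=1,
)

```text
time_s: 5.2
tool_pos: [433.5, -273.8, 16.4]
tcp_rot: [0.708, 0.707, -0.0, 0.0]
ft_force: [-2.8, 0.1, 5.7]
opening: 54.8
grasp_force: 30.0
```

```bash
python3 s.py "[433,-274.6,16]"
```

```text
t 5.2 pos [ 433.5 -273.8   16.4] open 54.8 grip 30.0 F [-2.8  0.1  5.7] q [-0.59  0.44  1.97 -0.    0.74 -0.58]
shift units [-0.04 -0.02  0.02] in wanted frame [-0.04 -0.02  0.02] turn units [ 0.     0.    -0.001]
```

play_rows(
  plan=[
    [[0, 0, -0.2], [0, 0, 0]],
    [[0, 0, -0.4], [0, 0, 0]],
    [[0, 0, -0.6], [0, 0, 0]],
    [[0, 0, -0.8], [0, 0, 0]],
    [[0, 0, -0.8], [0, 0, 0]],
    [[0, 0, -0.8], [0, 0, 0]],
    [[0, 0, -0.8], [0, 0, 0]],
    [[0, 0, -0.8], [0, 0, 0]],
    [[0, 0, -0.5], [0, 0, 0]],
    [[0, 0, -0.3], [0, 0, 0]],
  ],
)

```text
time_s: 6.03
tool_pos: [434.2, -274.0, 137.5]
tcp_rot: [0.708, 0.706, 0.0, 0.001]
ft_force: [0.7, -0.1, -1.3]
opening: 55.2
grasp_force: 30.0
```

play_rows(
  plan=[
    [[0.2, 0.2, 0], [0, 0, 0]],
    [[0.4, 0.3, 0], [0, 0, 0]],
    [[0.6, 0.5, 0], [0, 0, 0]],
    [[0.8, 0.6, 0], [0, 0, 0]],
    [[0.8, 0.6, 0], [0, 0, 0]],
    [[0.8, 0.6, 0], [0, 0, 0]],
    [[0.8, 0.6, 0], [0, 0, 0]],
    [[0.8, 0.6, 0], [0, 0, 0]],
    [[0.8, 0.6, 0], [0, 0, 0]],
    [[0.8, 0.6, 0], [0, 0, 0]],
  ],
)

```text
time_s: 6.87
tool_pos: [537.9, -135.9, 134.5]
tcp_rot: [0.708, 0.707, -0.0, -0.001]
ft_force: [-0.3, 0.2, -2.0]
opening: 55.5
grasp_force: 30.0
```

play_rows(
  plan=[
    [[0.8, 0.6, 0], [0, 0, 0]],
    [[0.8, 0.6, 0], [0, 0, 0]],
    [[0.8, 0.6, 0], [0, 0, 0]],
    [[0.8, 0.6, 0], [0, 0, 0]],
    [[0.8, 0.6, 0], [0, 0, 0]],
    [[0.8, 0.6, 0], [0, 0, 0]],
    [[0.6, 0.5, 0], [0, 0, 0]],
    [[0.4, 0.3, 0], [0, 0, 0]],
    [[0.2, 0.2, 0], [0, 0, 0]],
    [[0, 0, 0], [0, 0, 0]],
  ],
)

```text
time_s: 7.7
tool_pos: [630.4, -17.2, 135.3]
tcp_rot: [0.707, 0.707, -0.0, -0.0]
ft_force: [-0.2, 0.3, -1.6]
opening: 55.1
grasp_force: 30.0
```

```bash
python3 s.py "[641.7,-11.4,47]"
```

```text
t 7.7 pos [630.4 -17.2 135.3] open 55.1 grip 30.0 F [-0.2  0.3 -1.6] q [-0.05  0.46  1.55 -0.    1.13 -0.04]
shift units [0.29 0.57 4.41] in wanted frame [0.29 0.57 4.41] turn units [-0.  0. -0.]
```

play_rows(
  plan=[
    [[0.15, 0.3, 0], [0, 0, 0]],
    [[0.15, 0.27, 0], [0, 0, 0]],
    [[0, 0, 0.4], [0, 0, 0]],
    [[0, 0, 0.6], [0, 0, 0]],
    [[0, 0, 0.6], [0, 0, 0]],
    [[0, 0, 0.6], [0, 0, 0]],
    [[0, 0, 0.5], [0, 0, 0]],
    [[0, 0, 0.2], [0, 0, 0]],
    [[0, 0, 0], [0, 0, 0]],
    [[0, 0, 0], [0, 0, 0]],
  ],
)

```text
time_s: 8.53
tool_pos: [641.5, -12.3, 78.0]
tcp_rot: [0.708, 0.706, -0.0, 0.0]
ft_force: [0.2, 1.0, -1.7]
opening: 55.2
grasp_force: 30.0
```

```bash
python3 s.py "[641.7,-11.4,46.4]"; python3 - <<'E'
from h import *
a,da=manip.read_camera("top"); b,db=manip.read_camera("scene")
for n,p,d in (("top",a,da),("scene",b,db)):
    q,_=ball(n,p,d,"blue",60,140,(560,720,-100,80)); z=np.percentile(q[:,2],90) if len(q) else 0
    t=q[q[:,2]>z-6] if len(q) else q; print(n,len(t),z, t.min(0) if len(t) else 0, t.max(0) if len(t) else 0)
a=cv2.resize(a[100:210,230:410],(540,330)); b=cv2.resize(b[170:290,230:410],(540,330+30)); cv2.imwrite("pics/c2.png",np.vstack([a,b])[:600])
E
```

```text
t 8.53 pos [641.5 -12.3  78. ] open 55.2 grip 30.0 F [ 0.2  1.  -1.7] q [-0.04  0.53  1.59 -0.    1.03 -0.03]
shift units [0.05 0.01 1.58] in wanted frame [0.05 0.01 1.58] turn units [ 0.     0.    -0.001]
top 0 0 0 0
scene 4 122.04090376955685 [645.41508918 -36.078034   117.68874908] [647.19126554 -33.83301419 123.24355508]
```

View pics/c2.png

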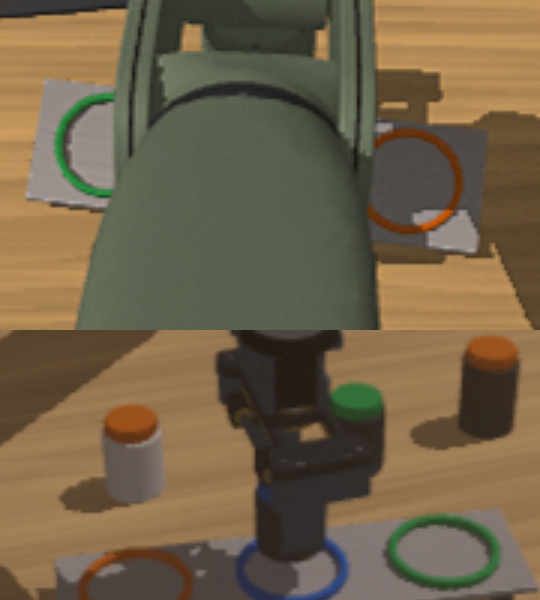

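The canister hangs over the blue ring, foot at about (290,545) and ring centre at about (292,570) in the lower crop. I lower it slowly.

play_rows(
  plan=[
    [[0.05, 0, 0.2], [0, 0, 0]],
    [[0, 0, 0.3], [0, 0, 0]],
    [[0, 0, 0.3], [0, 0, 0]],
    [[0, 0, 0.3], [0, 0, 0]],
    [[0, 0, 0.2], [0, 0, 0]],
    [[0, 0, 0.1], [0, 0, 0]],
    [[0, 0, 0.1], [0, 0, 0]],
    [[0, 0, 0.03], [0, 0, 0]],
    [[0, 0, 0], [0, 0, 0]],
    [[0, 0, 0], [0, 0, 0]],
  ],
)

```text
time_s: 9.47
tool_pos: [641.6, -11.2, 47.5]
tcp_rot: [0.708, 0.706, 0.0, 0.0]
ft_force: [0.3, 0.9, -1.4]
opening: 54.9
grasp_force: 30.0
```

```bash
python3 s.py "[641.7,-11.4,46.4]"
```

```text
t 9.47 pos [641.6 -11.2  47.5] open 54.9 grip 30.0 F [ 0.3  0.9 -1.4] q [-0.04  0.56  1.62 -0.    0.96 -0.03]
shift units [-0.01  0.01  0.06] in wanted frame [-0.01  0.01  0.06] turn units [ 0.     0.    -0.001]
```

Still off the shelf by about 1 mm (force is weight only). I feel for contact.

play_rows(
  plan=[
    [[0, 0, 0.03], [0, 0, 0]],
    [[0, 0, 0.03], [0, 0, 0]],
    [[0, 0, 0.02], [0, 0, 0]],
    [[0, 0, 0], [0, 0, 0]],
    [[0, 0, 0], [0, 0, 0]],
    [[0, 0, 0], [0, 0, 0]],
    [[0, 0, 0], [0, 0, 0]],
    [[0, 0, 0], [0, 0, 0]],
    [[0, 0, 0], [0, 0, 0]],
    [[0, 0, 0], [0, 0, 0]],
  ],
)

```text
time_s: 10.3
tool_pos: [641.6, -11.1, 46.5]
tcp_rot: [0.708, 0.706, 0.0, 0.0]
ft_force: [-1.2, -0.3, 5.6]
opening: 54.8
grasp_force: 30.0
```

Contact (5.6 N up). I release.

play_rows(
  plan=[
    [[0, 0, 0], [0, 0, 0]],
    [[0, 0, 0], [0, 0, 0]],
    [[0, 0, 0], [0, 0, 0]],
    [[0, 0, 0], [0, 0, 0]],
    [[0, 0, 0], [0, 0, 0]],
    [[0, 0, 0], [0, 0, 0]],
    [[0, 0, 0], [0, 0, 0]],
    [[0, 0, 0], [0, 0, 0]],
    [[0, 0, 0], [0, 0, 0]],
    [[0, 0, 0], [0, 0, 0]],
  ],
  gripper=0.12,
)

```text
time_s: 11.13
tool_pos: [641.4, -11.1, 45.7]
tcp_rot: [0.708, 0.706, -0.0, 0.0]
ft_force: [0.3, -0.1, -0.2]
opening: 80.4
grasp_force: 0.0
```

play_rows(
  plan=[
    [[0, 0, -0.2], [0, 0, 0]],
    [[0, 0, -0.4], [0, 0, 0]],
    [[0, 0, -0.6], [0, 0, 0]],
    [[0, 0, -0.8], [0, 0, 0]],
    [[0, 0, -0.8], [0, 0, 0]],
    [[0, 0, -0.8], [0, 0, 0]],
    [[0, 0, -0.8], [0, 0, 0]],
    [[0, 0, -0.8], [0, 0, 0]],
    [[0, 0, -0.5], [0, 0, 0]],
    [[0, 0, 0], [0, 0, 0]],
  ],
)

```text
time_s: 11.97
tool_pos: [643.1, -11.2, 163.5]
tcp_rot: [0.708, 0.706, 0.002, 0.002]
ft_force: [0.3, 0.6, -0.4]
opening: 80.4
grasp_force: 0.0
```

play_rows(
  plan=[
    [[0.6, -0.9, 0], [0, 0, 0]],
    [[0.6, -0.9, 0], [0, 0, 0]],
    [[0.6, -0.9, 0], [0, 0, 0]],
    [[0.6, -0.9, 0], [0, 0, 0]],
    [[0.6, -0.9, 0], [0, 0, 0]],
    [[0.6, -0.9, 0], [0, 0, 0]],
    [[0.6, -0.9, 0], [0, 0, 0]],
    [[0.6, -0.9, 0], [0, 0, 0]],
    [[0.6, -0.9, 0], [0, 0, 0]],
    [[0.4, -0.5, 0], [0, 0, 0]],
  ],
)

```text
time_s: 12.8
tool_pos: [467.1, 105.8, 159.2]
tcp_rot: [0.708, 0.707, -0.001, -0.001]
ft_force: [-0.3, 0.6, -0.0]
opening: 80.4
grasp_force: 0.0
```

```bash
python3 s.py "[469,104.3,22]"; python3 - <<'E'
from h import *
a,da=manip.read_camera("top"); b,db=manip.read_camera("scene")
for n,p,d in (("top",a,da),("scene",b,db)):
    for c,zz,box in (("blue",(80,115),(560,720,-100,80)),("green",(65,95),(400,540,40,170))):
        q,_=ball(n,p,d,c,*zz,box)
        if len(q)>20: z=np.percentile(q[:,2],90);t=q[q[:,2]>z-6][:,:2];print(n,c,len(q),z.round(1),"mean",t.mean(0).round(1),"mid",((t.max(0)+t.min(0))/2).round(1),np.ptp(t,axis=0).round(0))
b=cv2.resize(b[140:290,220:420],(800,600)); cv2.imwrite("pics/c3.png",b)
E
```

```text
t 12.8 pos [467.1 105.8 159.2] open 80.4 grip 0.0 F [-0.3  0.6 -0. ] q [0.2  0.22 1.86 0.   1.07 0.2 ]
shift units [-0.08  0.11  6.86] in wanted frame [-0.08  0.09  6.86] turn units [-0.001  0.    -0.001]
top blue 326 97.8 mean [643.2 -13.5] mid [643.7 -13.6] [46. 46.]
scene blue 204 97.8 mean [646.5 -12.4] mid [644.5 -12.7] [46. 45.]
scene green 166 79.7 mean [470.  104.4] mid [468.1 103.8] [44. 45.]
```

View pics/c3.png

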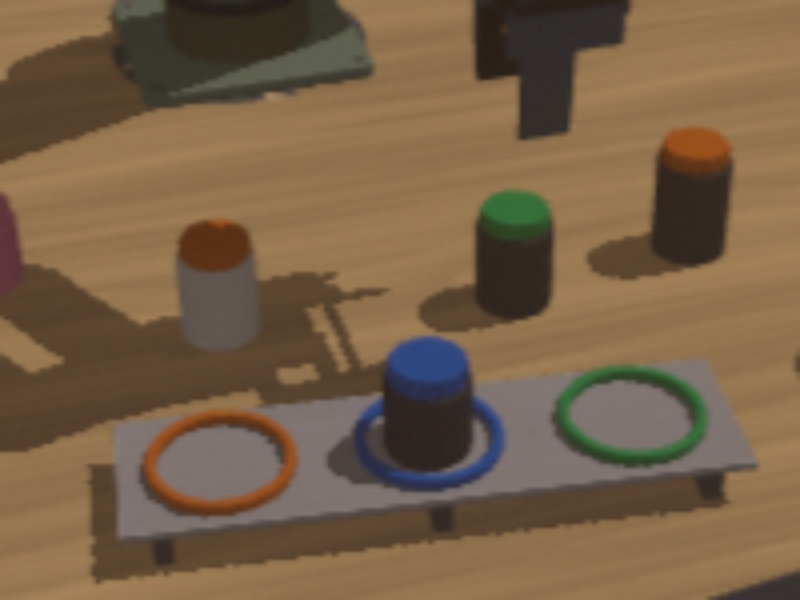

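The short canister stands upright in the blue ring (lid at (428,365), centre within 3 mm). The gripper is above the green-lidded one at (513,215). I descend onto it.

play_rows(
  plan=[
    [[-0.08, 0.1, 0.3], [0, 0, 0]],
    [[0, 0, 0.5], [0, 0, 0]],
    [[0, 0, 0.5], [0, 0, 0]],
    [[0, 0, 0.5], [0, 0, 0]],
    [[0, 0, 0.5], [0, 0, 0]],
    [[0, 0, 0.5], [0, 0, 0]],
    [[0, 0, 0.2], [0, 0, 0]],
    [[0, 0, 0], [0, 0, 0]],
    [[0, 0, 0], [0, 0, 0]],
    [[0, 0, 0], [0, 0, 0]],
  ],
)

```text
time_s: 13.73
tool_pos: [472.1, 103.5, 99.8]
tcp_rot: [0.708, 0.706, 0.0, 0.0]
ft_force: [-0.8, -0.1, 0.7]
opening: 80.1
grasp_force: 0.0
```

```bash
python3 s.py "[469,104.3,22]"
```

```text
t 13.73 pos [472.1 103.5  99.8] open 80.1 grip 0.0 F [-0.8 -0.1  0.7] q [ 0.19  0.29  1.94 -0.    0.92  0.19]
shift units [ 0.04 -0.16  3.89] in wanted frame [ 0.04 -0.16  3.89] turn units [ 0.     0.    -0.001]
```

play_rows(
  plan=[
    [[0.04, -0.16, 0.2], [0, 0, 0]],
    [[0, 0, 0.5], [0, 0, 0]],
    [[0, 0, 0.5], [0, 0, 0]],
    [[0, 0, 0.5], [0, 0, 0]],
    [[0, 0, 0.5], [0, 0, 0]],
    [[0, 0, 0.5], [0, 0, 0]],
    [[0, 0, 0.5], [0, 0, 0]],
    [[0, 0, 0.4], [0, 0, 0]],
    [[0, 0, 0.25], [0, 0, 0]],
    [[0, 0, 0], [0, 0, 0]],
  ],
)

```text
time_s: 14.57
tool_pos: [467.8, 104.3, 21.9]
tcp_rot: [0.708, 0.706, -0.001, -0.0]
ft_force: [-0.4, -0.3, -0.4]
opening: 80.1
grasp_force: 0.0
```

play_rows(
  plan=[
    [[0, 0, 0], [0, 0, 0]],
    [[0, 0, 0], [0, 0, 0]],
    [[0, 0, 0], [0, 0, 0]],
    [[0, 0, 0], [0, 0, 0]],
    [[0, 0, 0], [0, 0, 0]],
    [[0, 0, 0], [0, 0, 0]],
    [[0, 0, 0], [0, 0, 0]],
    [[0, 0, 0], [0, 0, 0]],
    [[0, 0, 0], [0, 0, 0]],
    [[0, 0, 0], [0, 0, 0]],
  ],
  gripper=1,
)

```text
time_s: 15.4
tool_pos: [468.1, 104.4, 23.1]
tcp_rot: [0.708, 0.706, -0.0, -0.0]
ft_force: [-2.7, -0.9, 5.3]
opening: 55.2
grasp_force: 30.0
```

```bash
python3 s.py "[657.4,117.7,52]"
```

```text
t 15.4 pos [468.1 104.4  23.1] open 55.2 grip 30.0 F [-2.7 -0.9  5.3] q [ 0.2   0.39  2.03 -0.    0.72  0.2 ]
shift units [ 0.68  9.46 -1.45] in wanted frame [ 0.67  9.47 -1.45] turn units [-0.     0.    -0.001]
```

play_rows(
  plan=[
    [[0, 0, -0.2], [0, 0, 0]],
    [[0, 0, -0.4], [0, 0, 0]],
    [[0, 0, -0.6], [0, 0, 0]],
    [[0, 0, -0.7], [0, 0, 0]],
    [[0, 0, -0.7], [0, 0, 0]],
    [[0, 0, -0.7], [0, 0, 0]],
    [[0, 0, -0.6], [0, 0, 0]],
    [[0, 0, -0.4], [0, 0, 0]],
    [[0, 0.2, -0.2], [0, 0, 0]],
    [[0, 0.4, 0], [0, 0, 0]],
  ],
)

```text
time_s: 16.23
tool_pos: [480.7, 104.4, 113.6]
tcp_rot: [0.708, 0.707, 0.001, 0.0]
ft_force: [-0.1, 1.0, -2.1]
opening: 55.2
grasp_force: 30.0
```

play_rows(
  plan=[
    [[0, 0.6, 0], [0, 0, 0]],
    [[0, 0.8, 0], [0, 0, 0]],
    [[0.1, 0.9, 0], [0, 0, 0]],
    [[0.1, 1, 0], [0, 0, 0]],
    [[0.1, 1, 0], [0, 0, 0]],
    [[0.1, 1, 0], [0, 0, 0]],
    [[0.1, 1, 0], [0, 0, 0]],
    [[0.1, 1, 0], [0, 0, 0]],
    [[0, 0.6, 0], [0, 0, 0]],
    [[0, 0.4, 0], [0, 0, 0]],
  ],
)

```text
time_s: 17.07
tool_pos: [648.2, 116.0, 111.0]
tcp_rot: [0.708, 0.706, -0.0, -0.0]
ft_force: [-0.4, -0.7, -1.4]
opening: 55.5
grasp_force: 30.0
```

play_rows(
  plan=[
    [[0.05, 0.3, 0], [0, 0, 0]],
    [[0, 0.2, 0], [0, 0, 0]],
    [[0, 0, 0], [0, 0, 0]],
    [[0, 0, 0], [0, 0, 0]],
    [[0, 0, 0.3], [0, 0, 0]],
    [[0, 0, 0.5], [0, 0, 0]],
    [[0, 0, 0.5], [0, 0, 0]],
    [[0, 0, 0.3], [0, 0, 0]],
    [[0, 0, 0], [0, 0, 0]],
    [[0, 0, 0], [0, 0, 0]],
  ],
)

```text
time_s: 17.9
tool_pos: [655.9, 117.0, 79.8]
tcp_rot: [0.708, 0.706, -0.001, -0.0]
ft_force: [1.0, -0.4, -1.9]
opening: 55.0
grasp_force: 30.0
```

```bash
python3 s.py "[657.4,117.7,52.7]"
```

```text
t 17.9 pos [655.9 117.   79.8] open 55.0 grip 30.0 F [ 1.  -0.4 -1.9] q [ 0.16  0.56  1.52 -0.    1.06  0.16]
shift units [0.03 0.08 1.36] in wanted frame [0.03 0.07 1.36] turn units [-0.001  0.    -0.001]
```

play_rows(
  plan=[
    [[0.04, 0.08, 0.2], [0, 0, 0]],
    [[0, 0, 0.3], [0, 0, 0]],
    [[0, 0, 0.3], [0, 0, 0]],
    [[0, 0, 0.2], [0, 0, 0]],
    [[0, 0, 0.1], [0, 0, 0]],
    [[0, 0, 0.1], [0, 0, 0]],
    [[0, 0, 0.05], [0, 0, 0]],
    [[0, 0, 0.05], [0, 0, 0]],
    [[0, 0, 0], [0, 0, 0]],
    [[0, 0, 0], [0, 0, 0]],
  ],
)

```text
time_s: 18.73
tool_pos: [658.1, 117.9, 54.9]
tcp_rot: [0.708, 0.706, 0.0, 0.0]
ft_force: [-0.9, 0.8, -1.7]
opening: 55.5
grasp_force: 30.0
```

```bash
python3 s.py "[657.4,117.7,52.7]"
```

```text
t 18.73 pos [658.1 117.9  54.9] open 55.5 grip 30.0 F [-0.9  0.8 -1.7] q [ 0.16  0.59  1.54 -0.    1.01  0.16]
shift units [-0.01 -0.04  0.11] in wanted frame [-0.01 -0.04  0.11] turn units [ 0.     0.    -0.001]
```

play_rows(
  plan=[
    [[0, 0, 0.04], [0, 0, 0]],
    [[0, 0, 0.04], [0, 0, 0]],
    [[0, 0, 0.03], [0, 0, 0]],
    [[0, 0, 0.02], [0, 0, 0]],
    [[0, 0, 0], [0, 0, 0]],
    [[0, 0, 0], [0, 0, 0]],
    [[0, 0, 0], [0, 0, 0]],
    [[0, 0, 0], [0, 0, 0]],
    [[0, 0, 0], [0, 0, 0]],
    [[0, 0, 0], [0, 0, 0]],
  ],
)

```text
time_s: 19.57
tool_pos: [658.2, 117.9, 53.1]
tcp_rot: [0.708, 0.706, 0.0, 0.0]
ft_force: [-1.3, -0.3, 5.1]
opening: 55.5
grasp_force: 30.0
```

play_rows(
  plan=[
    [[0, 0, 0], [0, 0, 0]],
    [[0, 0, 0], [0, 0, 0]],
    [[0, 0, 0], [0, 0, 0]],
    [[0, 0, 0], [0, 0, 0]],
    [[0, 0, 0], [0, 0, 0]],
    [[0, 0, 0], [0, 0, 0]],
    [[0, 0, 0], [0, 0, 0]],
    [[0, 0, 0], [0, 0, 0]],
    [[0, 0, 0], [0, 0, 0]],
    [[0, 0, 0], [0, 0, 0]],
  ],
  gripper=0.12,
)

```text
time_s: 20.4
tool_pos: [658.1, 117.8, 52.1]
tcp_rot: [0.708, 0.706, -0.0, 0.0]
ft_force: [1.3, -0.2, 0.5]
opening: 80.2
grasp_force: 0.0
```

play_rows(
  plan=[
    [[0, 0, -0.2], [0, 0, 0]],
    [[0, 0, -0.4], [0, 0, 0]],
    [[0, 0, -0.6], [0, 0, 0]],
    [[0, 0, -0.8], [0, 0, 0]],
    [[0, 0, -0.8], [0, 0, 0]],
    [[0, 0, -0.8], [0, 0, 0]],
    [[0, 0, -0.8], [0, 0, 0]],
    [[0, 0, -0.8], [0, 0, 0]],
    [[0, 0, -0.5], [0, 0, 0]],
    [[0, 0, 0], [0, 0, 0]],
  ],
)

```text
time_s: 21.23
tool_pos: [659.7, 118.1, 170.1]
tcp_rot: [0.708, 0.706, 0.003, 0.002]
ft_force: [0.0, 0.2, 0.2]
opening: 80.3
grasp_force: 0.0
```

play_rows(
  plan=[
    [[0.6, -1, 0], [0, 0, 0]],
    [[0.6, -1, 0], [0, 0, 0]],
    [[0.6, -1, 0], [0, 0, 0]],
    [[0.6, -1, 0], [0, 0, 0]],
    [[0.6, -1, 0], [0, 0, 0]],
    [[0.7, -1, 0], [0, 0, 0]],
    [[0.7, -1, 0], [0, 0, 0]],
    [[0.7, -1, 0], [0, 0, 0]],
    [[0.7, -1, 0], [0, 0, 0]],
    [[0.7, -1, 0], [0, 0, 0]],
  ],
)

```text
time_s: 22.07
tool_pos: [456.8, 248.5, 165.6]
tcp_rot: [0.708, 0.706, -0.001, -0.0]
ft_force: [-0.3, 0.8, -0.4]
opening: 80.3
grasp_force: 0.0
```

play_rows(
  plan=[
    [[0.2, -0.5, 0], [0, 0, 0]],
    [[0, -0.3, 0], [0, 0, 0]],
    [[0, 0, 0], [0, 0, 0]],
    [[0, 0, 0], [0, 0, 0]],
    [[0, 0, 0], [0, 0, 0]],
    [[0, 0, 0], [0, 0, 0]],
    [[0, 0, 0], [0, 0, 0]],
    [[0, 0, 0], [0, 0, 0]],
    [[0, 0, 0], [0, 0, 0]],
    [[0, 0, 0], [0, 0, 0]],
  ],
)

```text
time_s: 22.9
tool_pos: [442.5, 252.1, 166.0]
tcp_rot: [0.708, 0.706, -0.0, 0.0]
ft_force: [-0.3, -0.5, 0.7]
opening: 80.3
grasp_force: 0.0
```

```bash
python3 s.py "[441.5,252.5,30]"; python3 - <<'E'
from h import *
a,da=manip.read_camera("top"); b,db=manip.read_camera("scene")
for n,p,d in (("top",a,da),("scene",b,db)):
    for c,zz,box in (("blue",(80,115),(560,720,-100,80)),("green",(90,120),(580,740,40,190)),("orange",(80,105),(380,500,190,320))):
        q,_=ball(n,p,d,c,*zz,box)
        if len(q)>20: z=np.percentile(q[:,2],90);t=q[q[:,2]>z-6][:,:2];print(n,c,len(q),z.round(1),"mean",t.mean(0).round(1),"mid",((t.max(0)+t.min(0))/2).round(1),np.ptp(t,axis=0).round(0))
b=cv2.resize(b[140:290,220:420],(800,600)); cv2.imwrite("pics/c4.png",b)
E
```

```text
t 22.9 pos [442.5 252.1 166. ] open 80.3 grip 0.0 F [-0.3 -0.5  0.7] q [ 0.5   0.25  1.79 -0.    1.1   0.5 ]
shift units [ 0.02 -0.05  6.8 ] in wanted frame [ 0.02 -0.05  6.8 ] turn units [-0.     0.    -0.001]
top blue 325 98.0 mean [643.1 -13.4] mid [643.5 -13.6] [47. 46.]
top green 323 110.1 mean [658.9 117.3] mid [660.2 117.4] [47. 48.]
top orange 331 92.0 mean [441.4 249.6] mid [440.9 248.8] [47. 44.]
scene blue 237 97.9 mean [646.1 -12.3] mid [643.2 -11.4] [48. 45.]
scene green 241 110.0 mean [662.5 117.7] mid [660.2 118.6] [47. 45.]
scene orange 153 91.7 mean [443.5 253.3] mid [442.9 253.4] [50. 48.]
```

View pics/c4.png

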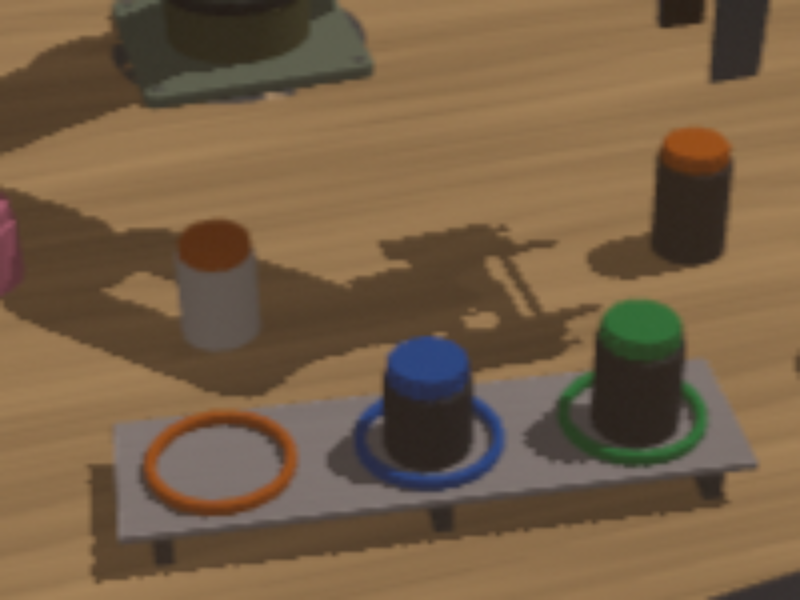

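Green also stands well (lid at (642,330), within about 3 mm of its ring centre). Now the tall one at (697,150).

play_rows(
  plan=[
    [[0, -0.05, 0.3], [0, 0, 0]],
    [[0, 0, 0.5], [0, 0, 0]],
    [[0, 0, 0.5], [0, 0, 0]],
    [[0, 0, 0.5], [0, 0, 0]],
    [[0, 0, 0.5], [0, 0, 0]],
    [[0, 0, 0.2], [0, 0, 0]],
    [[0, 0, 0], [0, 0, 0]],
    [[0, 0, 0], [0, 0, 0]],
    [[0, 0, 0], [0, 0, 0]],
    [[0, 0, 0], [0, 0, 0]],
  ],
)

```text
time_s: 23.83
tool_pos: [441.7, 252.5, 116.6]
tcp_rot: [0.708, 0.706, 0.001, 0.0]
ft_force: [-0.8, 0.4, 0.4]
opening: 80.4
grasp_force: 0.0
```

```bash
python3 s.py "[441.5,252,30]"
```

```text
t 23.83 pos [441.7 252.5 116.6] open 80.4 grip 0.0 F [-0.8  0.4  0.4] q [ 0.5   0.3   1.86 -0.    0.98  0.5 ]
shift units [-0.03 -0.01  4.33] in wanted frame [-0.02 -0.01  4.33] turn units [ 0.001 -0.    -0.001]
```

play_rows(
  plan=[
    [[0, 0, 0.3], [0, 0, 0]],
    [[0, 0, 0.5], [0, 0, 0]],
    [[0, 0, 0.5], [0, 0, 0]],
    [[0, 0, 0.5], [0, 0, 0]],
    [[0, 0, 0.5], [0, 0, 0]],
    [[0, 0, 0.5], [0, 0, 0]],
    [[0, 0, 0.5], [0, 0, 0]],
    [[0, 0, 0.5], [0, 0, 0]],
    [[0, 0, 0.5], [0, 0, 0]],
    [[0, 0, 0], [0, 0, 0]],
  ],
)

```text
time_s: 24.67
tool_pos: [440.0, 251.5, 27.9]
tcp_rot: [0.708, 0.706, -0.002, -0.001]
ft_force: [-1.1, -0.7, -0.9]
opening: 80.2
grasp_force: 0.0
```

play_rows(
  plan=[
    [[0, 0, 0], [0, 0, 0]],
    [[0, 0, 0], [0, 0, 0]],
    [[0, 0, 0], [0, 0, 0]],
    [[0, 0, 0], [0, 0, 0]],
    [[0, 0, 0], [0, 0, 0]],
    [[0, 0, 0], [0, 0, 0]],
    [[0, 0, 0], [0, 0, 0]],
    [[0, 0, 0], [0, 0, 0]],
    [[0, 0, 0], [0, 0, 0]],
    [[0, 0, 0], [0, 0, 0]],
  ],
  gripper=1,
)

```text
time_s: 25.5
tool_pos: [441.3, 252.4, 30.6]
tcp_rot: [0.708, 0.706, 0.0, 0.0]
ft_force: [-2.5, -1.2, 5.8]
opening: 55.6
grasp_force: 30.0
```

```bash
python3 s.py "[625.9,-140.5,60]"
```

```text
t 25.5 pos [441.3 252.4  30.6] open 55.6 grip 30.0 F [-2.5 -1.2  5.8] q [0.5  0.41 1.96 0.   0.77 0.5 ]
shift units [-19.63   9.27  -1.47] in wanted frame [-19.64   9.23  -1.47] turn units [ 0.    -0.    -0.001]
```

play_rows(
  plan=[
    [[0, 0, -0.2], [0, 0, 0]],
    [[0, 0, -0.4], [0, 0, 0]],
    [[0, 0, -0.6], [0, 0, 0]],
    [[0, 0, -0.8], [0, 0, 0]],
    [[0, 0, -0.9], [0, 0, 0]],
    [[0, 0, -0.9], [0, 0, 0]],
    [[0, 0, -0.9], [0, 0, 0]],
    [[0, 0, -0.9], [0, 0, 0]],
    [[0, 0, -0.6], [0, 0, 0]],
    [[0, 0, -0.3], [0, 0, 0]],
  ],
)

```text
time_s: 26.33
tool_pos: [442.2, 252.7, 162.3]
tcp_rot: [0.708, 0.706, 0.002, 0.001]
ft_force: [0.3, -0.2, -1.8]
opening: 55.6
grasp_force: 30.0
```

play_rows(
  plan=[
    [[-0.2, 0, 0], [0, 0, 0]],
    [[-0.4, 0.1, 0], [0, 0, 0]],
    [[-0.6, 0.2, 0], [0, 0, 0]],
    [[-0.8, 0.4, 0], [0, 0, 0]],
    [[-0.8, 0.4, 0], [0, 0, 0]],
    [[-0.8, 0.4, 0], [0, 0, 0]],
    [[-0.8, 0.4, 0], [0, 0, 0]],
    [[-0.8, 0.4, 0], [0, 0, 0]],
    [[-0.8, 0.4, 0], [0, 0, 0]],
    [[-0.8, 0.4, 0], [0, 0, 0]],
  ],
)

```text
time_s: 27.17
tool_pos: [502.7, 113.9, 158.9]
tcp_rot: [0.708, 0.706, -0.001, -0.0]
ft_force: [-0.6, 0.7, -2.3]
opening: 55.5
grasp_force: 30.0
```

play_rows(
  plan=[
    [[-0.8, 0.4, 0], [0, 0, 0]],
    [[-0.8, 0.4, 0], [0, 0, 0]],
    [[-0.8, 0.4, 0], [0, 0, 0]],
    [[-0.8, 0.4, 0], [0, 0, 0]],
    [[-0.8, 0.4, 0], [0, 0, 0]],
    [[-0.8, 0.4, 0], [0, 0, 0]],
    [[-0.8, 0.4, 0], [0, 0, 0]],
    [[-0.8, 0.4, 0], [0, 0, 0]],
    [[-0.8, 0.4, 0], [0, 0, 0]],
    [[-0.8, 0.4, 0], [0, 0, 0]],
  ],
)

```text
time_s: 28.0
tool_pos: [582.0, -46.2, 158.7]
tcp_rot: [0.708, 0.706, -0.001, -0.001]
ft_force: [-0.2, 0.6, -0.9]
opening: 55.4
grasp_force: 30.0
```

play_rows(
  plan=[
    [[-0.8, 0.4, 0], [0, 0, 0]],
    [[-0.8, 0.4, 0], [0, 0, 0]],
    [[-0.8, 0.4, 0], [0, 0, 0]],
    [[-0.6, 0.4, 0], [0, 0, 0]],
    [[-0.4, 0.2, 0], [0, 0, 0]],
    [[-0.3, 0, 0], [0, 0, 0]],
    [[0, 0, 0], [0, 0, 0]],
    [[0, 0, 0], [0, 0, 0]],
    [[0, 0, 0], [0, 0, 0]],
    [[0, 0, 0], [0, 0, 0]],
  ],
)

```text
time_s: 28.83
tool_pos: [618.3, -117.3, 160.3]
tcp_rot: [0.707, 0.707, 0.0, -0.0]
ft_force: [0.2, 0.1, -0.5]
opening: 55.4
grasp_force: 30.0
```

```bash
python3 s.py "[625.9,-140.5,60.6]"
```

```text
t 28.83 pos [ 618.3 -117.3  160.3] open 55.4 grip 30.0 F [ 0.2  0.1 -0.5] q [-0.21  0.44  1.51  0.    1.19 -0.2 ]
shift units [-1.16  0.38  4.99] in wanted frame [-1.16  0.38  4.99] turn units [-0.    -0.    -0.001]
```

play_rows(
  plan=[
    [[-0.4, 0.2, 0], [0, 0, 0]],
    [[-0.5, 0.2, 0], [0, 0, 0]],
    [[-0.26, 0, 0], [0, 0, 0]],
    [[0, 0, 0.3], [0, 0, 0]],
    [[0, 0, 0.6], [0, 0, 0]],
    [[0, 0, 0.7], [0, 0, 0]],
    [[0, 0, 0.7], [0, 0, 0]],
    [[0, 0, 0.6], [0, 0, 0]],
    [[0, 0, 0.3], [0, 0, 0]],
    [[0, 0, 0], [0, 0, 0]],
  ],
)

```text
time_s: 29.67
tool_pos: [625.3, -141.1, 94.1]
tcp_rot: [0.708, 0.706, -0.001, -0.002]
ft_force: [0.1, -0.4, -1.2]
opening: 55.7
grasp_force: 30.0
```

play_rows(
  plan=[
    [[0, 0, 0.3], [0, 0, 0]],
    [[0, 0, 0.3], [0, 0, 0]],
    [[0, 0, 0.3], [0, 0, 0]],
    [[0, 0, 0.2], [0, 0, 0]],
    [[0, 0, 0.2], [0, 0, 0]],
    [[0, 0, 0.1], [0, 0, 0]],
    [[0, 0, 0], [0, 0, 0]],
    [[0, 0, 0], [0, 0, 0]],
    [[0, 0, 0], [0, 0, 0]],
    [[0, 0, 0], [0, 0, 0]],
  ],
)

```text
time_s: 30.5
tool_pos: [626.8, -141.3, 68.5]
tcp_rot: [0.708, 0.706, 0.0, 0.0]
ft_force: [-0.6, -0.5, -2.0]
opening: 55.3
grasp_force: 30.0
```

```bash
python3 s.py "[625.9,-140.5,60.6]"
```

```text
t 30.5 pos [ 626.8 -141.3   68.5] open 55.3 grip 30.0 F [-0.6 -0.5 -2. ] q [-0.24  0.54  1.6  -0.    1.01 -0.24]
shift units [ 0.04 -0.05  0.39] in wanted frame [ 0.04 -0.05  0.39] turn units [ 0.     0.    -0.001]
```

play_rows(
  plan=[
    [[0.04, -0.05, 0.1], [0, 0, 0]],
    [[0, 0, 0.1], [0, 0, 0]],
    [[0, 0, 0.06], [0, 0, 0]],
    [[0, 0, 0.05], [0, 0, 0]],
    [[0, 0, 0.04], [0, 0, 0]],
    [[0, 0, 0.03], [0, 0, 0]],
    [[0, 0, 0.02], [0, 0, 0]],
    [[0, 0, 0], [0, 0, 0]],
    [[0, 0, 0], [0, 0, 0]],
    [[0, 0, 0], [0, 0, 0]],
  ],
)

```text
time_s: 31.33
tool_pos: [625.5, -140.5, 60.6]
tcp_rot: [0.708, 0.706, -0.0, 0.0]
ft_force: [-2.0, -0.4, 4.1]
opening: 55.9
grasp_force: 30.0
```

Contact. I release, rise, and check.

play_rows(
  plan=[
    [[0, 0, 0], [0, 0, 0]],
    [[0, 0, 0], [0, 0, 0]],
    [[0, 0, 0], [0, 0, 0]],
    [[0, 0, 0], [0, 0, 0]],
    [[0, 0, 0], [0, 0, 0]],
    [[0, 0, 0], [0, 0, 0]],
    [[0, 0, 0], [0, 0, 0]],
    [[0, 0, 0], [0, 0, 0]],
    [[0, 0, 0], [0, 0, 0]],
    [[0, 0, 0], [0, 0, 0]],
  ],
  gripper=0.12,
)

```text
time_s: 32.17
tool_pos: [625.6, -140.5, 60.1]
tcp_rot: [0.708, 0.706, -0.0, 0.0]
ft_force: [-0.1, 0.9, 0.2]
opening: 79.9
grasp_force: 0.0
```

play_rows(
  plan=[
    [[0, 0, -0.2], [0, 0, 0]],
    [[0, 0, -0.4], [0, 0, 0]],
    [[0, 0, -0.6], [0, 0, 0]],
    [[0, 0, -0.8], [0, 0, 0]],
    [[0, 0, -0.8], [0, 0, 0]],
    [[0, 0, -0.8], [0, 0, 0]],
    [[0, 0, -0.8], [0, 0, 0]],
    [[0, 0, -0.8], [0, 0, 0]],
    [[0, 0, -0.8], [0, 0, 0]],
    [[0, 0, -0.5], [0, 0, 0]],
  ],
)

```text
time_s: 33.0
tool_pos: [626.4, -140.7, 193.6]
tcp_rot: [0.708, 0.706, 0.001, 0.002]
ft_force: [0.8, -0.5, -0.3]
opening: 80.1
grasp_force: 0.0
```

play_rows(
  plan=[
    [[0, -1, 0], [0, 0, 0]],
    [[0, -1, 0], [0, 0, 0]],
    [[0, -1, 0], [0, 0, 0]],
    [[0, -1, 0], [0, 0, 0]],
    [[0, -1, 0], [0, 0, 0]],
    [[0, -1, 0], [0, 0, 0]],
    [[0, -0.5, 0], [0, 0, 0]],
    [[0, 0, 0], [0, 0, 0]],
    [[0, 0, 0], [0, 0, 0]],
    [[0, 0, 0], [0, 0, 0]],
  ],
)

```text
time_s: 33.83
tool_pos: [496.9, -140.4, 190.5]
tcp_rot: [0.708, 0.706, 0.0, 0.001]
ft_force: [-0.6, -0.4, 0.3]
opening: 80.1
grasp_force: 0.0
```

```bash
python3 s.py "[500,-140,190]"; python3 - <<'E'
from h import *
a,da=manip.read_camera("top"); b,db=manip.read_camera("scene")
for n,p,d in (("top",a,da),("scene",b,db)):
    for c,zz,box in (("blue",(80,115),(560,720,-100,80)),("green",(90,120),(580,740,40,190)),("orange",(100,130),(550,700,-220,-60))):
        q,_=ball(n,p,d,c,*zz,box)
        if len(q)>20: z=np.percentile(q[:,2],90);t=q[q[:,2]>z-6][:,:2];print(n,c,len(q),z.round(1),"mid",((t.max(0)+t.min(0))/2).round(1),np.ptp(t,axis=0).round(0))
b=cv2.resize(b[110:310,150:490],(800,470)); cv2.imwrite("pics/c5.png",b)
E
```

```text
t 33.83 pos [ 496.9 -140.4  190.5] open 80.1 grip 0.0 F [-0.6 -0.4  0.3] q [-0.3   0.24  1.73  0.    1.16 -0.3 ]
shift units [0.02 0.16 0.03] in wanted frame [0.02 0.16 0.03] turn units [ 0.001  0.    -0.001]
top blue 322 97.9 mid [643.  -13.6] [48. 46.]
top green 324 110.2 mid [659.8 117.7] [48. 48.]
top orange 49 120.6 mid [ 629.1 -122.6] [30. 12.]
scene blue 196 97.9 mid [645.7 -12.8] [46. 44.]
scene green 226 110.2 mid [661.3 118.8] [48. 45.]
scene orange 303 121.8 mid [ 626.7 -137.8] [51. 48.]
```

View pics/c5.png

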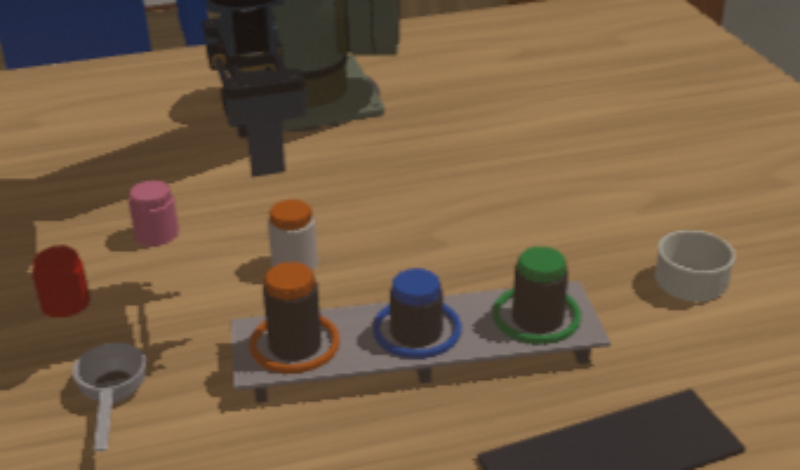

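All three stand in their rings: orange (292,280), blue (417,285) and green (541,262). The white canister, ramekin and strainer are where they were, and the arm is clear.

```bash
python3 -c "
from plant import manip
print(manip.hand_in())"
```

```text
the job is handed in; nothing more can be done
None
```

I placed and released the three charcoal canisters in their matching rings, shortest to tallest, and handed the job in at about 34 s. The cameras put each one upright within about 5 mm of its ring's centre, but the hand-in returned no verdict.

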